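# Seat the rocking cover on the generator's terminal box

### The arm

A 6-joint arm with a two-finger parallel gripper is mounted at the origin on the work surface. World frame = base frame: x ahead of the robot, y to its left, z up, the work surface at z = 0. Lengths are in m, angles in degrees, forces in N, time in s.
With the tool pointing down it reaches from about 0.35 to 0.975 m from the base axis. Payload 4.9 kg.
Tool frame: the origin (TCP) lies on the centre line of the jaws, within the pads' length; the fingertips stand 11 mm ahead of it and the grasp point (between the pads) lies 8 mm behind it; z points along the fingers, y is the line along which they close (so a half turn about z gives the same grasp; the last joint's range is limited). The gripper opens to 85 mm and grips with 20 to 120 N. Pads are 22 mm wide; open, the fingers measure 114 mm over their backs; the gripper's body (76 mm by 85 mm) begins 54 mm behind the grasp point. The pads swing forward as they close: fully open they stand 13 mm farther back than shut.
Start: joints at [66.406, 3.019, 92.412, -0, 84.569, -6.818], TCP at [0.18, 0.598, 0.221] pointing down, gripper open.
Joint ranges: [-172.51, 172.51], [-57.92, 126.97], [3.15, 148.05], [-58.71, 238.71], [5.1, 150.11], [-179.66, 179.66]. Speed limits (degrees/s): [147.25, 147.25, 180, 180, 180, 180].

### API

Orientations are given as [roll, pitch, yaw] about the fixed x, y, z axes, in that order (R = Rz(yaw) Ry(pitch) Rx(roll)).
In Python, from rig import manip, vision, finish_job gives the robot as it stands. The module is installed in compiled form; this text tells all that it offers.
- The arm moves only by the tool carry_out, never from a script. Its argument "rows" is a list of rows, each a list of 6 numbers: the shift along the tool's x, y, z in units of 60 mm (1.0 is 60 mm), then the turn, a rotation vector about the tool's x, y, z in units of 10 degrees (1.0 is 10 degrees). In form: [[dx, dy, dz, wx, wy, wz], ...]. A call has 1 to 12 rows; each row is the pose to reach, as a shift and turn from the pose commanded when the call began, along the tool's axes at that moment; what a row does not reach only later rows make up. A row lasts 1/8 s, in which the tool goes at most 62.5 mm and 10.7 degrees, less where a joint would pass 70% of its speed; a pose out of reach is approached as far as the arm can. A call with a gripper value outside its range is refused whole. "hand" is the closure, from 0 (fully open) to 1 (shut), set as the call begins (left out, the last holds). The fingers move at their own pace and stop on an object; "grip_force" is the grip in N (left out, the last holds). Time passes only in rows, so rows that repeat a pose let the fingers close. It gives the time, the measured TCP pose, the force, the opening and the grip force at its end, in the units of the state.
- manip.read_state(): the state, without advancing time (a new reading comes with each control period).
- vision.snapshot(name): name is "scene" or "top" or "wrist"; returns the picture (384x512x3 uint8, red, green, blue); there is no depth.
- vision.camera_model(name): a dict with "fx", "fy", "cx", "cy" (pixels), "k1" (the pictures are not rectified: a ray, as slopes to the right and down, at radius r is drawn at 1 + k1 r^2 times it, then the intrinsics apply), "R" (3x3) and "t" (3): a world point X has camera coordinates R X + t. Camera axes: x right, y down, z forward; pixel columns grow to the right and rows downward; lengths in m; the calibration is good to about 2 mm. A picture is of the moment at which its call begins: read the wrist's pose just before it. camera_model takes no time and is no camera call; for the wrist camera it gives the pose at the moment of the call.
- finish_job(): hands the job in; it is judged then, once.
The state is a dict: "t": time; "joints": joint angles; "joint_vel": joint speeds; "effort": joint torques, N m; "tool_pos": TCP position; "tcp_rot": TCP orientation; "force": force on the tool from outside, world axes, zero at the start; "moment": the same for the moment, N m; "grip_width": finger opening in m; "finger_force": force on a finger pad.
Only numpy, scipy, OpenCV 4.12 (cv2) and the standard library are available. Lean on these libraries where they do the work, as an engineer would, in place of code of your own. Each camera call takes 0.05 s, during which the arm holds its last target. There are 200 camera calls.

### The job

One of the four grey covers on the white terminal box is not seated: it rocks when pressed on an end. Press the covers gently on their ends with the fingertips until you know which one rocks, then press that one firmly in the middle until it is fully home and level. Do not press hard on the covers that are firm, do not pull any cover up, leave the wrench, the coupling and the meter where they are, and finish with the hand clear.

Things in the scene. Friction and masses are not known exactly. Their poses are not given: they have to be found in the camera images.
- housing: white plastic terminal box fixed to the bench, 150 mm (x) by 380 mm (y) by 60 mm high (z); origin at the centre of its underside; four grey covers stand in a row along its y axis, 75 mm apart. Three are firm: they never tilt, only sink evenly on their gaskets, about 1 mm per 5 N, and must not be pressed with more than 15 N. One is loose
- place1 (a point): middle of the upper face of the cover at place 1 of 4 (-112.5 mm along the box's y axis), at the nominal height, 81 mm above the bench. Cover: flat grey plate 84 mm long (box x), 44 mm wide (box y), 12 mm thick, clear of the box's top on a black gasket. Gaskets vary: the face may lie 3 mm higher or lower, and height does not tell which cover is loose
- place2 (a point): middle of the upper face of the cover at place 2 of 4 (-37.5 mm along the box's y axis), at the nominal height, 81 mm above the bench. Cover: flat grey plate 84 mm long (box x), 44 mm wide (box y), 12 mm thick, clear of the box's top on a black gasket. Gaskets vary: the face may lie 3 mm higher or lower, and height does not tell which cover is loose
- place3 (a point): middle of the upper face of the cover at place 3 of 4 (37.5 mm along the box's y axis), at the nominal height, 81 mm above the bench. Cover: flat grey plate 84 mm long (box x), 44 mm wide (box y), 12 mm thick, clear of the box's top on a black gasket. Gaskets vary: the face may lie 3 mm higher or lower, and height does not tell which cover is loose
- place4 (a point): middle of the upper face of the cover at place 4 of 4 (112.5 mm along the box's y axis), at the nominal height, 81 mm above the bench. Cover: flat grey plate 84 mm long (box x), 44 mm wide (box y), 12 mm thick, clear of the box's top on a black gasket. Gaskets vary: the face may lie 3 mm higher or lower, and height does not tell which cover is loose
- rock (a joint): tilt (rad) of the loose cover, whichever it is, about the box's y axis: 0 level, + when its box +x end is down. About 1 N on an end, 28 mm from the middle, tips it; from level the end sinks 2 to 4 mm to a stop (up to about 0.1 rad), which does not seat it. Within 0.02 at the start; stays as left; about 0 once seated; pressing firm covers does not change it
- seat (a joint): how far (m) the loose cover, whichever it is, has been pushed in: 0 to 0.001 at the start, 0.004 fully home, at its stop; stays as left. Pressed in the middle it resists with about 17 N and then slides, so 20 to 25 N there seats it and levels it
- wrench_grip (a point): loose steel wrench 170 mm long, lying on the bench on the box's -x side; this point is on its handle; leave alone
- coupling_mid (a point): loose dark steel shaft coupling standing on the box's top beside the last cover, at the box's +y end, 32 mm in diameter, 30 mm high; this point is its centre; leave alone
- meter_mid (a point): loose yellow hand-held meter 140 by 75 by 34 mm lying on the bench on the box's +x side; this point is its centre; leave alone

How it is judged (in metres and radians):
At the end, for the whole second after the job is handed in: the loose cover is within 0.8 mm of fully home and within 0.02 rad of level, and the wrench, coupling and meter are within 20 mm of where they were (value of joint seat above 0.0032 m and value of joint rock between -0.02 and 0.02 rad and distance of each of wrench_grip, coupling_mid, meter_mid from where it was at the start of the episode below 0.02 m); the robot touches nothing.
It fails at once if a firm cover was pressed with more than 15 N (contact force between any of the arm, the fingers and firm1_c0 above 15 N or contact force between any of the arm, the fingers and firm2_c0 above 15 N or contact force between any of the arm, the fingers and firm3_c0 above 15 N).
It fails at once if the loose cover was pulled up by more than 3 mm (value of joint seat below -0.003 m).
It fails at once if the wrench was moved by more than 20 mm (distance of wrench_grip from where it was at the start of the episode above 0.02 m).
It fails at once if the coupling was moved by more than 20 mm (distance of coupling_mid from where it was at the start of the episode above 0.02 m).
It fails at once if the meter was moved by more than 20 mm (distance of meter_mid from where it was at the start of the episode above 0.02 m).
It also fails if it takes over 48 s, if anything falls off the work surface, if the arm or the gripper's body presses on something with over 40 N, if the wrist force passes 120 N, or if a joint passes its speed limit or range.

## Working session

There is one attempt and no reset: what is moved stays moved. The work goes in short steps, Python scripts to look and compute and a tool call to move; the robot and the scene stay as the last step left them, time stands still between calls to the robot, and variables do not carry over. Pictures are saved under pics/ and viewed, at most 10 in all, crops included, and the job is handed in when it is done.

Besides the shell and the picture viewer there is one more tool, called in YAML: its name, and indented under it one key for each argument. carry_out: Moves the arm, as the interface text tells. Its arguments: {"type":"object","properties":{"rows":{"type":"array","items":{"type":"array","items":{"type":"number"}}},"hand":{"type":"number"},"grip_force":{"type":"number"}},"required":["rows"]}

```bash
mkdir -p pics; python3 - <<'E'
from rig import manip, vision
import cv2
print(manip.read_state())
for n in("top","scene"):
    im=vision.snapshot(n); cv2.imwrite(f"pics/{n}0.png",im[:,:,::-1])
    print(n,vision.camera_model(n))
E
```

```text
{'t': 0.0, 'joints': array([ 6.64069074e+01,  3.05709878e+00,  9.24935902e+01,  7.84725509e-04,
        8.45680320e+01, -6.81806159e+00]), 'joint_vel': array([-0.05878103, -0.11299717, -0.04149583,  0.03807793,  0.00462218,
        0.05100021]), 'effort': array([ 3.28719514e-03, -3.93671072e+01, -3.70189655e+01,  1.37516322e-04,
        6.72414477e-03, -1.68649755e-06]), 'tool_pos': array([0.18011601, 0.59780407, 0.21984915]), 'tcp_rot': array([-1.79882211e+02, -1.48697138e-02,  1.63224879e+02]), 'force': array([ 0.23189194, -0.51033686, -0.54011607]), 'moment': array([ 0.02100673,  0.00884875, -0.00502446]), 'finger_force': 0.0, 'grip_width': 0.08519665020319263}
top {'fx': 468.0435140879723, 'fy': 468.0435140879723, 'cx': 259.8147796167855, 'cy': 183.2150958687293, 'k1': -0.19224721922579185, 'R': array([[-0.01386329, -0.99953739,  0.02707041],
       [-0.98562442,  0.00910127, -0.16870587],
       [ 0.16838145, -0.02902007, -0.98529464]]), 't': array([0.05862029, 0.57255747, 0.80471977])}
scene {'fx': 361.1846209867319, 'fy': 361.1846209867319, 'cx': 257.94966348220925, 'cy': 186.11236200782054, 'k1': 0.027744186803114752, 'R': array([[ 0.65381321,  0.75660831, -0.00849418],
       [ 0.66708424, -0.58167767, -0.46545644],
       [-0.35710909,  0.29865523, -0.88503003]]), 't': array([-0.40416376, -0.31228823,  0.89315196])}
```

View pics/top0.png

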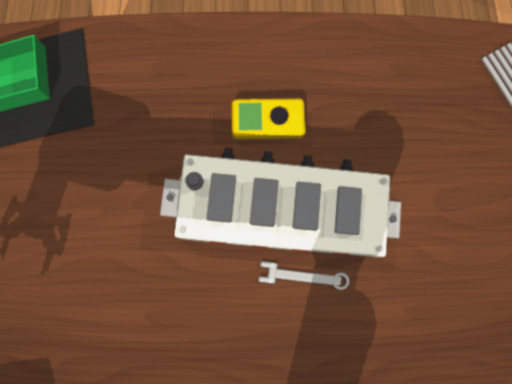

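View pics/scene0.png

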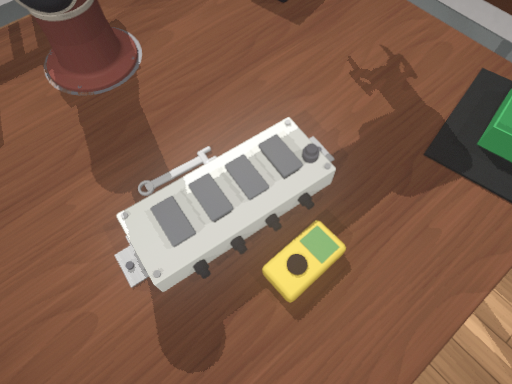

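The top view shows the covers at about (222,198) = place 4, (265,202) = 3, (307,206) = 2 and (348,210) = 1. The coupling is at (194,181), the wrench lies below at (305,275), and the meter is above at (268,117). The scene view agrees with this.

```bash
cat > h.py <<'E'
import numpy as np, cv2
from rig import manip, vision
from scipy.spatial.transform import Rotation as Ro
def ground(c,px,z):
    K=np.array([[c["fx"],0,c["cx"]],[0,c["fy"],c["cy"]],[0,0,1]])
    s=cv2.undistortPoints(np.float64(px).reshape(-1,1,2),K,np.array([c["k1"],0,0,0,0])).reshape(-1,2)
    d=np.c_[s,np.ones(len(s))]@c["R"]; o=-c["R"].T@c["t"]
    return (o+d*((z-o[2])/d[:,2])[:,None])[:,:2]
E
python3 - <<'E'
from h import *
for n in("top","scene"):
    im=cv2.imread(f"pics/{n}0.png"); c=vision.camera_model(n)
    hsv=cv2.cvtColor(im,cv2.COLOR_BGR2HSV)
    m=((hsv[...,2]>50)&(hsv[...,2]<125)&(hsv[...,1]<50)).astype(np.uint8)
    m=cv2.morphologyEx(m,cv2.MORPH_OPEN,np.ones((3,3)))
    cs,_=cv2.findContours(m,0,1)
    for k in cs:
        a=cv2.contourArea(k)
        if 500<a<3000:
            r=cv2.boxPoints(cv2.minAreaRect(k)); g=ground(c,r,.081)
            gc=ground(c,k.reshape(-1,2),.081).astype(np.float32); R=cv2.minAreaRect(gc)
            print(n,a,r.mean(0).round(1),np.round(R[0],4),np.round(R[1],4),round(R[2],2))
c=vision.camera_model("top")
print("coupling,meter",ground(c,[[194,181]],.09),ground(c,[[268,117]],.034))
E
```

```text
top 1028.5 [347.6 210.3] [ 0.518  -0.1005] [0.0426 0.0817] 83.99
top 1037.0 [306.4 205.6] [ 0.5273 -0.0278] [0.0423 0.081 ] 83.8
top 1018.5 [263.8 201.9] [0.5348 0.0466] [0.0412 0.0805] 83.69
top 1034.0 [221.  197.4] [0.5434 0.1208] [0.0418 0.081 ] 83.86
scene 1577.5 [464.2  24.2] [0.5576 0.6613] [0.0518 0.2631] 89.74
coupling,meter [[0.57093858 0.16717967]] [[0.70346556 0.03420138]]
```

```bash
cat >> h.py <<'E'
C={1:(.518,-.1005),2:(.5273,-.0278),3:(.5348,.0466),4:(.5434,.1208)}
U=np.array([.9936,-.1132])
def goal(i,off,z,yaw=173.5):
    s=manip.read_state(); A=Ro.from_euler("xyz",s["tcp_rot"],degrees=True)
    B=Ro.from_euler("xyz",[180,0,yaw],degrees=True)
    p=np.r_[np.array(C[i])+off*U,z]
    print(i,off,"row",np.round(A.inv().apply(p-s["tool_pos"])/.06,3),np.round((A.inv()*B).as_rotvec(degrees=True)/10,3),
      "t",round(s["t"],2),s["tool_pos"].round(4),s["force"].round(2))
E
python3 -c "
from h import *
goal(4,-.028,.122)"
```

```text
4 -0.028 row [-7.633 -5.945  1.642] [-0.01  -0.002 -1.028] t 0.1 [0.1802 0.5979 0.22  ] [ 0.42  0.06 -0.78]
```

carry_out:
  rows:
    - [-7.63,-5.95,1.2,0,0,-1.03]
    - [-7.63,-5.95,1.2,0,0,-1.03]
    - [-7.63,-5.95,1.2,0,0,-1.03]
    - [-7.63,-5.95,1.2,0,0,-1.03]
    - [-7.63,-5.95,1.2,0,0,-1.03]
    - [-7.63,-5.95,1.2,0,0,-1.03]
    - [-7.63,-5.95,1.2,0,0,-1.03]
    - [-7.63,-5.95,1.2,0,0,-1.03]
    - [-7.63,-5.95,1.2,0,0,-1.03]
    - [-7.63,-5.95,1.2,0,0,-1.03]
    - [-7.63,-5.95,1.64,0,0,-1.03]
    - [-7.63,-5.95,1.64,0,0,-1.03]
  hand: 1
  grip_force: 30

```text
t: 1.6
tool_pos: [0.5136, 0.1238, 0.1199]
tcp_rot: [-179.9, -0.3, 173.5]
force: [-0.6, 0.1, 0.4]
grip_width: 0.0002
finger_force: 0.0
```

```bash
python3 - <<'E'
from h import *
goal(4,-.028,.100)
for n in("top","wrist"):
    im=vision.snapshot(n)[:,:,::-1]
    if n=="top": im=cv2.resize(im[100:300,120:420],None,fx=2,fy=2)
    cv2.imwrite(f"pics/{n}1.png",im)
print(manip.read_state()["grip_width"])
E
```

```text
4 -0.028 row [-0.035  0.006  0.331] [-0.007 -0.034 -0.002] t 1.6 [0.5136 0.1238 0.1199] [-0.61  0.08  0.42]
0.000138323961049006
```

View pics/wrist1.png

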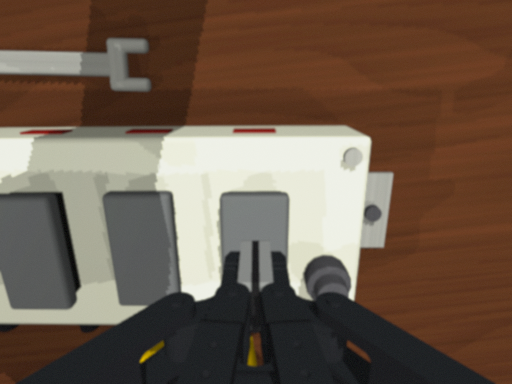

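The wrist view shows the shut fingertips over place 4's cover, with the tip near (255,240). The coupling at (327,278) is clear. I'll descend in small steps.

carry_out:
  rows:
    - [-0.03,0,0.2,0,0,0]
    - [-0.03,0,0.2,0,0,0]

```text
t: 1.95
tool_pos: [0.5169, 0.1245, 0.11]
tcp_rot: [-180.0, -0.1, 173.6]
force: [-0.1, -0.6, -0.5]
grip_width: 0.0001
finger_force: 0.0
```

carry_out:
  rows:
    - [0,0,0.05,0,0,0]
    - [0,0,0.05,0,0,0]

```text
t: 2.2
tool_pos: [0.5174, 0.1243, 0.1077]
tcp_rot: [-180.0, -0.0, 173.5]
force: [1.0, -0.8, -0.5]
grip_width: 0.0002
finger_force: 0.0
```

carry_out:
  rows:
    - [0,0,0.05,0,0,0]
    - [0,0,0.05,0,0,0]

```text
t: 2.45
tool_pos: [0.5173, 0.1242, 0.1045]
tcp_rot: [-180.0, -0.0, 173.5]
force: [0.4, -0.3, 0.0]
grip_width: -0.0004
finger_force: 0.0
```

carry_out:
  rows:
    - [0,0,0.05,0,0,0]
    - [0,0,0.1,0,0,0]
    - [0,0,0.1,0,0,0]

```text
t: 2.82
tool_pos: [0.5171, 0.1242, 0.0982]
tcp_rot: [-180.0, -0.0, 173.5]
force: [0.1, -0.5, 0.1]
grip_width: -0.0002
finger_force: 0.0
```

carry_out:
  rows:
    - [0,0,0.03,0,0,0]
    - [0,0,0.03,0,0,0]

```text
t: 3.08
tool_pos: [0.5174, 0.1242, 0.0968]
tcp_rot: [-180.0, -0.0, 173.5]
force: [0.0, -1.4, -0.6]
grip_width: 0.0002
finger_force: 0.0
```

carry_out:
  rows:
    - [0,0,0.025,0,0,0]
    - [0,0,0.025,0,0,0]

```text
t: 3.32
tool_pos: [0.5174, 0.1242, 0.0953]
tcp_rot: [-180.0, -0.0, 173.5]
force: [-0.7, 0.5, 0.2]
grip_width: 0.0001
finger_force: 0.0
```

carry_out:
  rows:
    - [0,0,0.02,0,0,0]
    - [0,0,0.02,0,0,0]

```text
t: 3.58
tool_pos: [0.5174, 0.1242, 0.0941]
tcp_rot: [-180.0, -0.0, 173.5]
force: [-0.2, 0.1, 0.3]
grip_width: 0.0
finger_force: 0.0
```

carry_out:
  rows:
    - [0,0,0.02,0,0,0]
    - [0,0,0.02,0,0,0]

```text
t: 3.82
tool_pos: [0.5174, 0.1242, 0.0929]
tcp_rot: [-180.0, -0.0, 173.5]
force: [-0.8, -0.5, -0.2]
grip_width: 0.0003
finger_force: 0.0
```

carry_out:
  rows:
    - [0,0,0.015,0,0,0]
    - [0,0,0.015,0,0,0]

```text
t: 4.08
tool_pos: [0.5174, 0.1242, 0.092]
tcp_rot: [-180.0, -0.0, 173.5]
force: [0.3, -0.2, -0.1]
grip_width: -0.0004
finger_force: 0.0
```

carry_out:
  rows:
    - [0,0,0.02,0,0,0]
    - [0,0,0.02,0,0,0]

```text
t: 4.32
tool_pos: [0.5174, 0.1242, 0.0908]
tcp_rot: [-180.0, -0.0, 173.5]
force: [-0.2, -0.1, -0.3]
grip_width: 0.0
finger_force: 0.0
```

carry_out:
  rows:
    - [0,0,0.01,0,0,0]
    - [0,0,0.01,0,0,0]

```text
t: 4.58
tool_pos: [0.5174, 0.1242, 0.0902]
tcp_rot: [-180.0, -0.0, 173.5]
force: [-0.0, -0.7, 0.1]
grip_width: -0.0001
finger_force: 0.0
```

carry_out:
  rows:
    - [0,0,0.015,0,0,0]
    - [0,0,0.015,0,0,0]

```text
t: 4.82
tool_pos: [0.5174, 0.1242, 0.0893]
tcp_rot: [-180.0, -0.0, 173.5]
force: [-0.1, -0.4, 0.4]
grip_width: -0.0005
finger_force: 0.0
```

carry_out:
  rows:
    - [0,0,0.015,0,0,0]
    - [0,0,0.015,0,0,0]

```text
t: 5.08
tool_pos: [0.5174, 0.1242, 0.0884]
tcp_rot: [-180.0, -0.0, 173.5]
force: [-0.1, 0.9, -0.5]
grip_width: -0.0001
finger_force: 0.0
```

carry_out:
  rows:
    - [0,0,0.015,0,0,0]
    - [0,0,0.015,0,0,0]

```text
t: 5.32
tool_pos: [0.5174, 0.1242, 0.0875]
tcp_rot: [-180.0, -0.0, 173.5]
force: [-0.8, 0.7, -0.2]
grip_width: -0.0
finger_force: 0.0
```

carry_out:
  rows:
    - [0,0,0.015,0,0,0]
    - [0,0,0.015,0,0,0]

```text
t: 5.58
tool_pos: [0.5174, 0.1242, 0.0866]
tcp_rot: [-180.0, -0.0, 173.5]
force: [-0.1, 0.4, 0.3]
grip_width: 0.0003
finger_force: 0.0
```

```bash
python3 - <<'E'
from h import *
f=[]
for k in range(8):
    im=vision.snapshot("wrist"); f.append(manip.read_state()["force"])
print(np.mean(f,0),np.std(f,0))
cv2.imwrite("pics/w2.png",cv2.resize(im[150:300,150:350,::-1],None,fx=3,fy=3))
E
```

```text
[ 0.01773573  0.08075452 -0.18725894] [0.57354709 0.53926602 0.3738174 ]
```

View pics/w2.png

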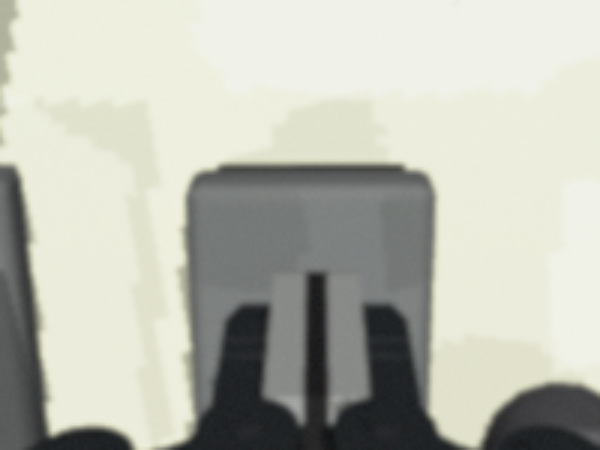

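The crop shows the -x end of place 4's cover at about y = 180 and the fingertip's front edge at about y = 272. I'll check this against the wrist calibration.

```bash
python3 - <<'E'
from h import *
c=vision.camera_model("wrist"); s=manip.read_state(); p=s["tool_pos"]
print("cam",-c["R"].T@c["t"],"tcp",p)
K=np.array([[c["fx"],0,c["cx"]],[0,c["fy"],c["cy"]],[0,0,1]])
def pr(X): return cv2.projectPoints(np.float64([X]),cv2.Rodrigues(c["R"])[0],c["t"],K,np.array([c["k1"],0,0,0,0]))[0].ravel().round(1)
crop=lambda q:(q-np.array([150,150]))*3
for dz in(0,-.005,-.011):
    for r in(.011,0): print("tip edge",dz,r,crop(pr(p+np.r_[-r*U,dz])))
for z in(.078,.081,.084):print("cover end",z,crop(pr(np.r_[np.array(C[4])-.042*U,z])), ground(c,[[150+310/3,150+180/3]],z))
E
```

```text
cam [0.43526638 0.13393752 0.23925438] tcp [0.51744373 0.12424812 0.08671474]
tip edge 0 0.011 [311.4 240.6]
tip edge 0 0 [311.4 298.8]
tip edge -0.005 0.011 [311.4 228.3]
tip edge -0.005 0 [311.4 285. ]
tip edge -0.011 0.011 [311.4 214.2]
tip edge -0.011 0 [311.4 269.7]
cover end 0.078 [308.7 194.4] [[0.49902327 0.12608337]]
cover end 0.081 [308.7 201. ] [[0.49783713 0.12622949]]
cover end 0.084 [308.4 207.9] [[0.49665099 0.12637561]]
```

carry_out:
  rows:
    - [0,0,0.015,0,0,0]
    - [0,0,0.015,0,0,0]

```text
t: 6.22
tool_pos: [0.5173, 0.1242, 0.0857]
tcp_rot: [-180.0, -0.0, 173.5]
force: [-0.2, 0.5, -0.2]
grip_width: 0.0001
finger_force: 0.0
```

carry_out:
  rows:
    - [0,0,0.015,0,0,0]
    - [0,0,0.015,0,0,0]

```text
t: 6.48
tool_pos: [0.5174, 0.1242, 0.0848]
tcp_rot: [-180.0, -0.0, 173.5]
force: [-0.6, -0.7, 0.1]
grip_width: -0.0001
finger_force: 0.0
```

carry_out:
  rows:
    - [0,0,0.015,0,0,0]
    - [0,0,0.015,0,0,0]

```text
t: 6.72
tool_pos: [0.5174, 0.1242, 0.0839]
tcp_rot: [-180.0, -0.0, 173.5]
force: [0.5, 0.0, 0.7]
grip_width: -0.0001
finger_force: 0.0
```

carry_out:
  rows:
    - [0,0,0.015,0,0,0]
    - [0,0,0.015,0,0,0]

```text
t: 6.98
tool_pos: [0.5174, 0.1242, 0.083]
tcp_rot: [-180.0, -0.0, 173.5]
force: [-0.4, 0.2, 0.0]
grip_width: 0.0
finger_force: 0.0
```

carry_out:
  rows:
    - [0,0,0.015,0,0,0]
    - [0,0,0.015,0,0,0]

```text
t: 7.22
tool_pos: [0.5174, 0.1242, 0.0821]
tcp_rot: [180.0, -0.0, 173.5]
force: [0.9, -0.3, -0.7]
grip_width: -0.0002
finger_force: 0.0
```

```bash
python3 - <<'E'
from h import *
a=vision.snapshot("wrist"); b=vision.snapshot("scene")
a=cv2.resize(a[150:300,150:350],None,fx=2,fy=2); b=cv2.resize(b[90:240,200:400],None,fx=2,fy=2)
cv2.imwrite("pics/c3.png",np.hstack([a,b])[:,:,::-1])
E
```

```text
(no output)
```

View pics/c3.png

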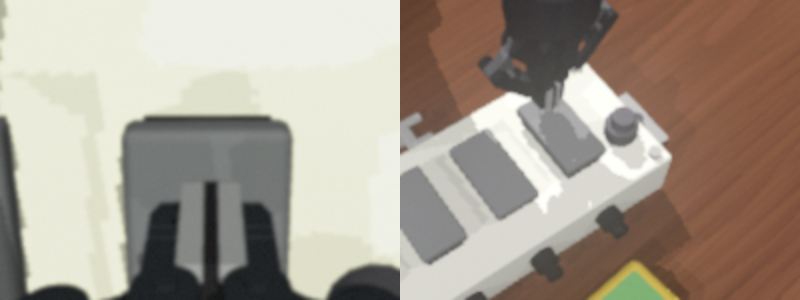

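The left half shows the finger edge still about 9 px clear of where contact would be expected, and the right half shows the tips over place 4's -x end. There is no force yet, so I'll keep descending.

carry_out:
  rows:
    - [0,0,0.015,0,0,0]
    - [0,0,0.015,0,0,0]

```text
t: 7.58
tool_pos: [0.5173, 0.1242, 0.0812]
tcp_rot: [-180.0, -0.0, 173.5]
force: [0.2, 0.0, 0.1]
grip_width: -0.0001
finger_force: 0.0
```

carry_out:
  rows:
    - [0,0,0.015,0,0,0]
    - [0,0,0.015,0,0,0]

```text
t: 7.82
tool_pos: [0.5174, 0.1242, 0.0803]
tcp_rot: [-180.0, -0.0, 173.5]
force: [-1.3, 0.3, -0.1]
grip_width: -0.0
finger_force: 0.0
```

carry_out:
  rows:
    - [0,0,0.015,0,0,0]
    - [0,0,0.015,0,0,0]

```text
t: 8.07
tool_pos: [0.5174, 0.1242, 0.0794]
tcp_rot: [-180.0, -0.0, 173.5]
force: [-0.6, -0.5, -1.0]
grip_width: -0.0001
finger_force: 0.0
```

carry_out:
  rows:
    - [0,0,0.015,0,0,0]
    - [0,0,0.015,0,0,0]

```text
t: 8.32
tool_pos: [0.5174, 0.1242, 0.0785]
tcp_rot: [-180.0, -0.0, 173.5]
force: [0.7, -0.6, 0.1]
grip_width: -0.0001
finger_force: 0.0
```

carry_out:
  rows:
    - [0,0,0.015,0,0,0]
    - [0,0,0.015,0,0,0]

```text
t: 8.57
tool_pos: [0.5174, 0.1242, 0.0776]
tcp_rot: [-180.0, -0.0, 173.5]
force: [0.3, 0.5, 0.5]
grip_width: -0.0003
finger_force: 0.0
```

carry_out:
  rows:
    - [0,0,0.015,0,0,0]
    - [0,0,0.015,0,0,0]

```text
t: 8.82
tool_pos: [0.5174, 0.1242, 0.0767]
tcp_rot: [-180.0, -0.0, 173.5]
force: [0.1, 0.5, 0.7]
grip_width: 0.0002
finger_force: 0.0
```

```bash
python3 - <<'E'
from h import *
s=manip.read_state();print(s["effort"].round(2),s["force"],s["moment"],s["joints"])
b=vision.snapshot("scene"); t=vision.snapshot("top")
b=cv2.resize(b[110:190,230:330],None,fx=4,fy=4); t=cv2.resize(t[160:240,180:280],None,fx=4,fy=4)
cv2.imwrite("pics/c4.png",np.hstack([b,t])[:,:,::-1])
E
```

```text
[ -0.   -32.07 -33.52  -0.    -0.     0.  ] [0.14434642 0.46057583 0.69429554] [-0.06244345  0.0213508  -0.05106132] [ 5.48621163e+00 -1.86224421e+00  1.11783828e+02 -1.83771183e-03
  7.00932099e+01 -7.80378413e+01]
```

View pics/c4.png

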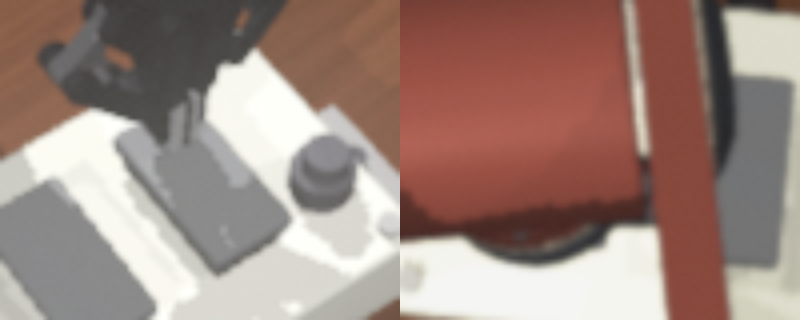

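The left half shows the finger bottom near crop (180,145), i.e. scene pixel (275,146), on or just above place 4's cover. Projecting that will give the tip height.

```bash
python3 - <<'E'
from h import *
c=vision.camera_model("scene"); p=manip.read_state()["tool_pos"]
K=np.array([[c["fx"],0,c["cx"]],[0,c["fy"],c["cy"]],[0,0,1]])
V=np.array([.1132,.9936])
def pr(X): return cv2.projectPoints(np.float64([X]),cv2.Rodrigues(c["R"])[0],c["t"],K,np.array([c["k1"],0,0,0,0]))[0].ravel()
cr=lambda q:((q-[230,110])*4).round(0)
for z in(.066,.076,.086,.096):
    print(z,[cr(pr(np.r_[p[:2]+a*U+b*V,z])) for a,b in((.011,-.008),(.011,.008),(0,0))])
for a,b in((-.042,-.022),(-.042,.022),(.042,-.022),(.042,.022)): print(cr(pr(np.r_[np.array(C[4])+a*U+b*V,.081])))
E
```

```text
0.066 [array([169., 181.]), array([197., 165.]), array([170., 157.])]
0.076 [array([170., 170.]), array([198., 153.]), array([170., 145.])]
0.086 [array([171., 158.]), array([199., 141.]), array([171., 133.])]
0.096 [array([171., 145.]), array([200., 129.]), array([172., 120.])]
[112. 139.]
[188.  95.]
[218. 268.]
[297. 220.]
```

Both cameras put the shut tips about 13 mm behind the TCP, not 11 mm ahead of it. I therefore expect contact near TCP z = 0.068.

carry_out:
  rows:
    - [0,0,0.03,0,0,0]
    - [0,0,0.03,0,0,0]

```text
t: 9.18
tool_pos: [0.5173, 0.1242, 0.0748]
tcp_rot: [-180.0, -0.0, 173.5]
force: [0.5, 1.1, -0.5]
grip_width: 0.0001
finger_force: 0.0
```

carry_out:
  rows:
    - [0,0,0.015,0,0,0]
    - [0,0,0.015,0,0,0]

```text
t: 9.43
tool_pos: [0.5174, 0.1242, 0.074]
tcp_rot: [-180.0, -0.0, 173.5]
force: [0.9, -0.1, 0.5]
grip_width: -0.0001
finger_force: 0.0
```

carry_out:
  rows:
    - [0,0,0.015,0,0,0]
    - [0,0,0.015,0,0,0]

```text
t: 9.68
tool_pos: [0.5174, 0.1242, 0.0731]
tcp_rot: [-180.0, -0.0, 173.5]
force: [-0.3, -0.7, -0.1]
grip_width: 0.0004
finger_force: 0.0
```

carry_out:
  rows:
    - [0,0,0.015,0,0,0]
    - [0,0,0.015,0,0,0]

```text
t: 9.93
tool_pos: [0.5174, 0.1243, 0.0724]
tcp_rot: [-180.0, -0.0, 173.5]
force: [-1.6, 0.2, 1.5]
grip_width: -0.0002
finger_force: 0.6
```

carry_out:
  rows:
    - [0,0,0.015,0,0,0]
    - [0,0,0.015,0,0,0]

```text
t: 10.18
tool_pos: [0.5169, 0.1243, 0.0714]
tcp_rot: [-180.0, -0.1, 173.5]
force: [-3.6, 0.2, 4.1]
grip_width: -0.0
finger_force: 2.0
```

carry_out:
  rows:
    - [0,0,0.015,0,0,0]
    - [0,0,0.015,0,0,0]

```text
t: 10.42
tool_pos: [0.517, 0.1243, 0.0708]
tcp_rot: [-180.0, -0.1, 173.5]
force: [-5.1, 1.0, 6.2]
grip_width: -0.0002
finger_force: 3.4
```

Place 4 resists like a firm cover, with the force rising steadily. I'll lift and move to place 3.

carry_out:
  rows:
    - [0,0,-0.22,0,0,0]
    - [0,-1.24,-0.22,0,0,0]
    - [0,-1.24,-0.22,0,0,0]
    - [0,-1.24,-0.15,0,0,0]
    - [0,-1.24,-0.15,0,0,0]

```text
t: 11.05
tool_pos: [0.5089, 0.051, 0.079]
tcp_rot: [180.0, -0.0, 173.6]
force: [0.7, 0.5, -0.2]
grip_width: -0.0002
finger_force: 0.0
```

carry_out:
  rows:
    - [0,0,0.02,0,0,0]
    - [0,0,0.02,0,0,0]

```text
t: 11.3
tool_pos: [0.509, 0.051, 0.0781]
tcp_rot: [180.0, -0.0, 173.6]
force: [0.4, 0.3, -0.0]
grip_width: 0.0002
finger_force: 0.0
```

carry_out:
  rows:
    - [0,0,0.02,0,0,0]
    - [0,0,0.02,0,0,0]

```text
t: 11.55
tool_pos: [0.509, 0.0505, 0.077]
tcp_rot: [-180.0, -0.0, 173.5]
force: [1.1, -0.0, -0.3]
grip_width: 0.0
finger_force: 0.0
```

carry_out:
  rows:
    - [0,0,0.02,0,0,0]
    - [0,0,0.02,0,0,0]

```text
t: 11.8
tool_pos: [0.509, 0.0503, 0.0758]
tcp_rot: [180.0, -0.0, 173.5]
force: [0.5, 0.1, -0.9]
grip_width: 0.0002
finger_force: 0.0
```

carry_out:
  rows:
    - [0,0,0.015,0,0,0]
    - [0,0,0.015,0,0,0]

```text
t: 12.05
tool_pos: [0.509, 0.0503, 0.0749]
tcp_rot: [180.0, -0.0, 173.5]
force: [0.8, -0.2, 0.5]
grip_width: 0.0
finger_force: 0.0
```

carry_out:
  rows:
    - [0,0,0.015,0,0,0]
    - [0,0,0.015,0,0,0]

```text
t: 12.3
tool_pos: [0.509, 0.0503, 0.074]
tcp_rot: [-180.0, -0.0, 173.5]
force: [-1.1, 0.0, 0.6]
grip_width: -0.0002
finger_force: 0.0
```

carry_out:
  rows:
    - [0,0,0.015,0,0,0]
    - [0,0,0.015,0,0,0]

```text
t: 12.55
tool_pos: [0.509, 0.0503, 0.0731]
tcp_rot: [-180.0, -0.0, 173.5]
force: [0.6, -0.3, -0.8]
grip_width: 0.0006
finger_force: 0.0
```

carry_out:
  rows:
    - [0,0,0.015,0,0,0]
    - [0,0,0.015,0,0,0]

```text
t: 12.8
tool_pos: [0.509, 0.0503, 0.0722]
tcp_rot: [-180.0, -0.0, 173.5]
force: [0.8, 0.7, -0.3]
grip_width: 0.0004
finger_force: 0.0
```

carry_out:
  rows:
    - [0,0,0.01,0,0,0]
    - [0,0,0.01,0,0,0]

```text
t: 13.05
tool_pos: [0.509, 0.0503, 0.0716]
tcp_rot: [180.0, -0.0, 173.5]
force: [0.1, -0.3, 0.9]
grip_width: 0.0001
finger_force: 0.0
```

carry_out:
  rows:
    - [0,0,0.015,0,0,0]
    - [0,0,0.015,0,0,0]

```text
t: 13.3
tool_pos: [0.509, 0.0503, 0.0707]
tcp_rot: [180.0, -0.0, 173.5]
force: [0.0, -0.6, -0.1]
grip_width: 0.0002
finger_force: 0.0
```

carry_out:
  rows:
    - [0,0,0.015,0,0,0]
    - [0,0,0.015,0,0,0]

```text
t: 13.55
tool_pos: [0.509, 0.0503, 0.0698]
tcp_rot: [180.0, -0.0, 173.5]
force: [-0.2, 0.2, -0.8]
grip_width: -0.0
finger_force: 0.0
```

carry_out:
  rows:
    - [0,0,0.01,0,0,0]
    - [0,0,0.01,0,0,0]

```text
t: 13.8
tool_pos: [0.509, 0.0503, 0.0692]
tcp_rot: [-180.0, -0.0, 173.5]
force: [-0.2, 0.3, 1.1]
grip_width: -0.0002
finger_force: 0.0
```

carry_out:
  rows:
    - [0,0,0.015,0,0,0]
    - [0,0,0.015,0,0,0]

```text
t: 14.05
tool_pos: [0.5091, 0.0503, 0.0687]
tcp_rot: [-180.0, -0.0, 173.5]
force: [-0.7, -0.2, 2.3]
grip_width: 0.0
finger_force: 1.1
```

carry_out:
  rows:
    - [0,0,0.015,0,0,0]
    - [0,0,0.015,0,0,0]

```text
t: 14.3
tool_pos: [0.5091, 0.0503, 0.068]
tcp_rot: [-180.0, -0.0, 173.5]
force: [-3.1, -0.0, 5.4]
grip_width: -0.0001
finger_force: 2.6
```

carry_out:
  rows:
    - [0,0,0.01,0,0,0]
    - [0,0,0.01,0,0,0]

```text
t: 14.55
tool_pos: [0.5091, 0.0503, 0.0677]
tcp_rot: [-180.0, -0.0, 173.5]
force: [-4.2, 0.7, 6.4]
grip_width: -0.0001
finger_force: 3.4
```

Place 3 is firm too. Moving to place 2.

carry_out:
  rows:
    - [0,0,-0.25,0,0,0]
    - [0,-1.24,-0.25,0,0,0]
    - [0,-1.24,-0.25,0,0,0]
    - [0,-1.24,-0.16,0,0,0]
    - [0,-1.24,-0.16,0,0,0]

```text
t: 15.18
tool_pos: [0.5001, -0.0227, 0.0757]
tcp_rot: [180.0, -0.1, 173.6]
force: [0.1, 1.1, -0.4]
grip_width: 0.0
finger_force: 0.0
```

carry_out:
  rows:
    - [0,0,0.015,0,0,0]
    - [0,0,0.015,0,0,0]

```text
t: 15.42
tool_pos: [0.5007, -0.0229, 0.0755]
tcp_rot: [180.0, -0.0, 173.6]
force: [-0.2, 0.1, 0.2]
grip_width: -0.0002
finger_force: 0.0
```

carry_out:
  rows:
    - [0,0,0.015,0,0,0]
    - [0,0,0.015,0,0,0]

```text
t: 15.68
tool_pos: [0.5006, -0.0234, 0.0746]
tcp_rot: [-180.0, -0.0, 173.5]
force: [-0.9, -0.3, -0.1]
grip_width: -0.0004
finger_force: 0.0
```

carry_out:
  rows:
    - [0,0,0.01,0,0,0]
    - [0,0,0.01,0,0,0]

```text
t: 15.92
tool_pos: [0.5006, -0.0236, 0.0741]
tcp_rot: [180.0, -0.0, 173.5]
force: [0.6, -1.2, 0.4]
grip_width: -0.0001
finger_force: 0.0
```

carry_out:
  rows:
    - [0,0,0.015,0,0,0]
    - [0,0,0.015,0,0,0]

```text
t: 16.18
tool_pos: [0.5008, -0.0237, 0.0734]
tcp_rot: [-180.0, 0.0, 173.5]
force: [-0.3, -0.2, 1.3]
grip_width: 0.0001
finger_force: 0.6
```

carry_out:
  rows:
    - [0,0,0.015,0,0,0]
    - [0,0,0.015,0,0,0]

```text
t: 16.42
tool_pos: [0.5008, -0.0237, 0.0728]
tcp_rot: [-180.0, 0.0, 173.5]
force: [-1.9, 0.7, 4.3]
grip_width: 0.0003
finger_force: 2.1
```

carry_out:
  rows:
    - [0,0,0.01,0,0,0]
    - [0,0,0.01,0,0,0]

```text
t: 16.68
tool_pos: [0.5008, -0.0237, 0.0723]
tcp_rot: [-180.0, -0.0, 173.5]
force: [-3.1, 0.4, 6.3]
grip_width: 0.0001
finger_force: 3.2
```

Place 2 is firm. Moving to place 1.

carry_out:
  rows:
    - [0,0,-0.2,0,0,0]
    - [0,-1.24,-0.2,0,0,0]
    - [0,-1.24,-0.2,0,0,0]
    - [0,-1.24,-0.09,0,0,0]
    - [0,-1.24,-0.09,0,0,0]

```text
t: 17.3
tool_pos: [0.4915, -0.0965, 0.0759]
tcp_rot: [179.9, -0.1, 173.6]
force: [-0.6, -0.3, -1.2]
grip_width: 0.0001
finger_force: 0.0
```

carry_out:
  rows:
    - [0,0,0.015,0,0,0]
    - [0,0,0.015,0,0,0]

```text
t: 17.55
tool_pos: [0.4923, -0.0968, 0.0761]
tcp_rot: [180.0, -0.0, 173.6]
force: [-0.1, -0.1, -0.6]
grip_width: 0.0001
finger_force: 0.0
```

carry_out:
  rows:
    - [0,0,0.015,0,0,0]
    - [0,0,0.015,0,0,0]

```text
t: 17.8
tool_pos: [0.4923, -0.0974, 0.0753]
tcp_rot: [180.0, -0.0, 173.5]
force: [-0.5, -0.4, -0.1]
grip_width: -0.0002
finger_force: 0.0
```

carry_out:
  rows:
    - [0,0,0.01,0,0,0]
    - [0,0,0.01,0,0,0]

```text
t: 18.05
tool_pos: [0.4922, -0.0976, 0.0747]
tcp_rot: [180.0, -0.0, 173.5]
force: [-0.9, -0.4, -0.7]
grip_width: -0.0001
finger_force: 0.0
```

carry_out:
  rows:
    - [0,0,0.015,0,0,0]
    - [0,0,0.015,0,0,0]

```text
t: 18.3
tool_pos: [0.4922, -0.0975, 0.0737]
tcp_rot: [180.0, -0.0, 173.5]
force: [-0.2, 1.1, -0.1]
grip_width: 0.0001
finger_force: 0.0
```

carry_out:
  rows:
    - [0,0,0.015,0,0,0]
    - [0,0,0.015,0,0,0]

```text
t: 18.55
tool_pos: [0.4922, -0.0975, 0.0728]
tcp_rot: [180.0, -0.0, 173.5]
force: [0.6, -0.1, 0.7]
grip_width: -0.0002
finger_force: 0.0
```

carry_out:
  rows:
    - [0,0,0.01,0,0,0]
    - [0,0,0.01,0,0,0]

```text
t: 18.8
tool_pos: [0.4922, -0.0975, 0.0722]
tcp_rot: [180.0, -0.0, 173.5]
force: [-0.2, 0.7, 1.0]
grip_width: -0.0004
finger_force: 0.0
```

carry_out:
  rows:
    - [0,0,0.01,0,0,0]
    - [0,0,0.01,0,0,0]

```text
t: 19.05
tool_pos: [0.4923, -0.0975, 0.0717]
tcp_rot: [180.0, -0.0, 173.5]
force: [0.6, -1.3, 0.9]
grip_width: 0.0001
finger_force: 0.0
```

carry_out:
  rows:
    - [0,0,0.015,0,0,0]
    - [0,0,0.015,0,0,0]

```text
t: 19.3
tool_pos: [0.4922, -0.0975, 0.0707]
tcp_rot: [180.0, -0.0, 173.5]
force: [0.6, -0.4, 0.9]
grip_width: -0.0
finger_force: 0.0
```

carry_out:
  rows:
    - [0,0,0.015,0,0,0]
    - [0,0,0.015,0,0,0]

```text
t: 19.55
tool_pos: [0.4922, -0.0975, 0.0698]
tcp_rot: [180.0, -0.0, 173.5]
force: [-0.3, -0.4, -0.6]
grip_width: 0.0001
finger_force: 0.0
```

carry_out:
  rows:
    - [0,0,0.01,0,0,0]
    - [0,0,0.01,0,0,0]

```text
t: 19.8
tool_pos: [0.4922, -0.0975, 0.0693]
tcp_rot: [180.0, -0.0, 173.5]
force: [0.4, -0.5, -0.0]
grip_width: -0.0003
finger_force: 0.0
```

carry_out:
  rows:
    - [0,0,0.01,0,0,0]
    - [0,0,0.01,0,0,0]

```text
t: 20.05
tool_pos: [0.4922, -0.0975, 0.0687]
tcp_rot: [180.0, -0.0, 173.5]
force: [0.9, -0.7, 0.1]
grip_width: 0.0003
finger_force: 0.0
```

carry_out:
  rows:
    - [0,0,0.015,0,0,0]
    - [0,0,0.015,0,0,0]

```text
t: 20.3
tool_pos: [0.4923, -0.0976, 0.0681]
tcp_rot: [-180.0, -0.0, 173.5]
force: [-1.9, 1.1, 2.1]
grip_width: 0.0
finger_force: 1.1
```

carry_out:
  rows:
    - [0,0,0.01,0,0,0]
    - [0,0,0.01,0,0,0]

```text
t: 20.55
tool_pos: [0.4924, -0.0976, 0.0676]
tcp_rot: [-180.0, 0.0, 173.5]
force: [-2.3, 0.8, 4.5]
grip_width: -0.0001
finger_force: 2.3
```

carry_out:
  rows:
    - [0,0,0.01,0,0,0]
    - [0,0,0.01,0,0,0]

```text
t: 20.8
tool_pos: [0.4923, -0.0976, 0.0672]
tcp_rot: [-180.0, -0.0, 173.5]
force: [-2.7, 1.1, 6.2]
grip_width: 0.0003
finger_force: 3.2
```

carry_out:
  rows:
    - [0,0,0.01,0,0,0]
    - [0,0,0.01,0,0,0]

```text
t: 21.05
tool_pos: [0.4924, -0.0976, 0.0668]
tcp_rot: [-180.0, -0.0, 173.5]
force: [-3.9, 1.0, 8.6]
grip_width: 0.0001
finger_force: 4.0
```

All four -x ends feel firm, so I'll check where the tips are actually touching while still in contact at place 1.

```bash
python3 - <<'E'
from h import *
f=[];m=[]
for k in range(5):
    im=vision.snapshot("wrist"); s=manip.read_state(); f.append(s["force"]);m.append(s["moment"])
print(np.mean(f,0).round(2),np.mean(m,0).round(3),s["tool_pos"])
cv2.imwrite("pics/w5.png",cv2.resize(im[150:300,150:350,::-1],None,fx=3,fy=3))
c=vision.camera_model("wrist")
o=np.array(C[1])
for n,v in(("end",180),("edge",272)):
    for z in(.078,.081):
        g=ground(c,[[150+310/3,150+v/3]],z)[0]; print(n,z,g,"boxx from centre",(g-o)@U,"from tcp",(g-s["tool_pos"][:2])@U)
E
```

```text
[-4.05  1.15  8.18] [0.202 0.709 0.011] [ 0.49234172 -0.09757844  0.06684218]
end 0.078 [ 0.46605681 -0.09476175] boxx from centre -0.05226032378769577 from tcp -0.026435541373424583
end 0.081 [ 0.46487172 -0.0946157 ] boxx from centre -0.053454366489829604 from tcp -0.027629584075558412
edge 0.078 [ 0.48159251 -0.09653402] boxx from centre -0.036623429486435 from tcp -0.010798647072163815
edge 0.081 [ 0.48007779 -0.09635037] boxx from centre -0.038149248503521 from tcp -0.012324466089249812
```

View pics/w5.png

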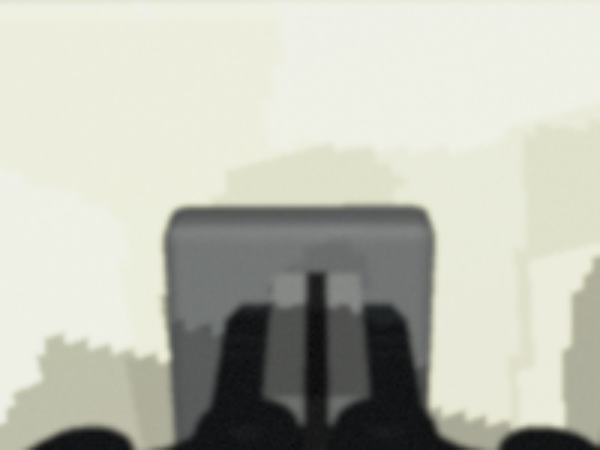

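The wrist view shows the finger edge (y = 272) on the cover, 11–12 mm beyond the TCP and just inside the cover end at about y = 228. The press position was therefore right, about 28 mm out. Place 4 gave the softest response, so I'll test its +x end.

carry_out:
  rows:
    - [0,0,-0.4,0,0,0]
    - [-0.93,3.72,-0.4,0,0,0]
    - [-0.93,3.72,-0.4,0,0,0]
    - [-0.93,3.72,-0.4,0,0,0]
    - [-0.93,3.72,-0.4,0,0,0]
    - [-0.93,3.72,-0.4,0,0,0]
    - [-0.93,3.72,-0.4,0,0,0]
    - [-0.93,3.72,-0.25,0,0,0]
    - [-0.93,3.72,-0.25,0,0,0]

```text
t: 22.42
tool_pos: [0.5718, 0.1168, 0.0795]
tcp_rot: [-180.0, -0.1, 173.4]
force: [0.6, -0.1, 0.0]
grip_width: -0.0001
finger_force: 0.0
```

```bash
python3 - <<'E'
from h import *
goal(4,.028,.080)
E
```

```text
4 0.028 row [ 0.01   0.013 -0.008] [-0.003 -0.014 -0.007] t 22.43 [0.5718 0.1168 0.0795] [ 0.56 -0.14  0.03]
```

carry_out:
  rows:
    - [0,0,0.02,0,0,0]
    - [0,0,0.02,0,0,0]

```text
t: 22.68
tool_pos: [0.5729, 0.1176, 0.0798]
tcp_rot: [180.0, 0.0, 173.5]
force: [0.1, 0.9, -0.3]
grip_width: 0.0005
finger_force: 0.0
```

carry_out:
  rows:
    - [0,0,0.015,0,0,0]
    - [0,0,0.015,0,0,0]

```text
t: 22.92
tool_pos: [0.5729, 0.118, 0.0789]
tcp_rot: [180.0, 0.0, 173.5]
force: [-0.0, -0.7, -0.2]
grip_width: 0.0
finger_force: 0.0
```

carry_out:
  rows:
    - [0,0,0.015,0,0,0]
    - [0,0,0.015,0,0,0]

```text
t: 23.18
tool_pos: [0.5728, 0.118, 0.0779]
tcp_rot: [-180.0, -0.0, 173.5]
force: [0.1, 0.5, 0.5]
grip_width: -0.0
finger_force: 0.0
```

carry_out:
  rows:
    - [0,0,0.015,0,0,0]
    - [0,0,0.015,0,0,0]

```text
t: 23.42
tool_pos: [0.573, 0.118, 0.0771]
tcp_rot: [180.0, 0.0, 173.5]
force: [-0.4, -0.6, 0.3]
grip_width: -0.0001
finger_force: 0.0
```

carry_out:
  rows:
    - [0,0,0.015,0,0,0]
    - [0,0,0.015,0,0,0]

```text
t: 23.68
tool_pos: [0.5731, 0.1179, 0.0764]
tcp_rot: [180.0, 0.0, 173.5]
force: [-0.4, 0.4, -0.1]
grip_width: 0.0006
finger_force: 0.3
```

carry_out:
  rows:
    - [0,0,0.015,0,0,0]
    - [0,0,0.015,0,0,0]

```text
t: 23.92
tool_pos: [0.573, 0.1179, 0.0753]
tcp_rot: [180.0, 0.0, 173.5]
force: [1.1, 0.4, 0.5]
grip_width: -0.0002
finger_force: 0.4
```

carry_out:
  rows:
    - [0,0,0.015,0,0,0]
    - [0,0,0.015,0,0,0]

```text
t: 24.18
tool_pos: [0.5729, 0.1179, 0.0743]
tcp_rot: [180.0, -0.0, 173.5]
force: [0.1, -0.5, 0.3]
grip_width: 0.0001
finger_force: 0.4
```

Place 4's +x end sits high (contact about 0.077) and sinks more than 2 mm under well under 1 N, so place 4 is the loose cover. I'll press it in the middle.

carry_out:
  rows:
    - [0,0,-0.13,0,0,0]
    - [0.49,0,-0.13,0,0,0]
    - [0.49,0,-0.13,0,0,0]
    - [0.49,0,-0.01,0,0,0]
    - [0.49,0,-0.01,0,0,0]

```text
t: 24.8
tool_pos: [0.5436, 0.1211, 0.0742]
tcp_rot: [-180.0, -0.1, 173.5]
force: [-0.2, 0.4, -0.5]
grip_width: 0.0005
finger_force: 0.0
```

carry_out:
  rows:
    - [0,0,0.02,0,0,0]
    - [0,0,0.02,0,0,0]

```text
t: 25.05
tool_pos: [0.5439, 0.1212, 0.0737]
tcp_rot: [-180.0, -0.0, 173.5]
force: [1.3, 1.2, 0.8]
grip_width: -0.0001
finger_force: 0.0
```

carry_out:
  rows:
    - [0,0,0.02,0,0,0]
    - [0,0,0.02,0,0,0]

```text
t: 25.3
tool_pos: [0.5442, 0.1212, 0.073]
tcp_rot: [180.0, 0.1, 173.5]
force: [1.2, -0.4, 0.9]
grip_width: 0.0001
finger_force: 0.6
```

carry_out:
  rows:
    - [0,0,0.015,0,0,0]
    - [0,0,0.015,0,0,0]

```text
t: 25.55
tool_pos: [0.5445, 0.1212, 0.0728]
tcp_rot: [180.0, 0.1, 173.5]
force: [-0.8, -1.1, 5.1]
grip_width: -0.0001
finger_force: 2.6
```

carry_out:
  rows:
    - [0,0,0.015,0,0,0]
    - [0,0,0.015,0,0,0]

```text
t: 25.8
tool_pos: [0.5446, 0.1212, 0.0728]
tcp_rot: [180.0, 0.1, 173.5]
force: [-1.8, -1.4, 10.4]
grip_width: -0.0001
finger_force: 4.7
```

carry_out:
  rows:
    - [0,0,0.015,0,0,0]
    - [0,0,0.015,0,0,0]

```text
t: 26.05
tool_pos: [0.5448, 0.1212, 0.0728]
tcp_rot: [-180.0, 0.1, 173.5]
force: [-2.9, -1.9, 13.5]
grip_width: -0.0004
finger_force: 6.6
```

Rigid up to 13.5 N, as expected before it slides.

carry_out:
  rows:
    - [0,0,0.02,0,0,0]
    - [0,0,0.02,0,0,0]

```text
t: 26.3
tool_pos: [0.5449, 0.1212, 0.072]
tcp_rot: [-180.0, 0.1, 173.5]
force: [-4.8, -2.3, 15.0]
grip_width: 0.0004
finger_force: 7.5
```

carry_out:
  rows:
    - [0,0,0.02,0,0,0]
    - [0,0,0.02,0,0,0]
    - [0,0,0.02,0,0,0]

```text
t: 26.68
tool_pos: [0.545, 0.1212, 0.0708]
tcp_rot: [-180.0, 0.1, 173.5]
force: [-5.6, -1.5, 15.4]
grip_width: -0.0001
finger_force: 7.7
```

carry_out:
  rows:
    - [0,0,0.02,0,0,0]
    - [0,0,0.02,0,0,0]
    - [0,0,0.02,0,0,0]

```text
t: 27.05
tool_pos: [0.545, 0.1212, 0.0697]
tcp_rot: [-180.0, 0.1, 173.5]
force: [-5.2, -1.0, 15.5]
grip_width: 0.0001
finger_force: 7.9
```

It is sliding. I'll continue to the stop.

carry_out:
  rows:
    - [0,0,0.02,0,0,0]
    - [0,0,0.02,0,0,0]
    - [0,0,0.02,0,0,0]

```text
t: 27.42
tool_pos: [0.5447, 0.1212, 0.0688]
tcp_rot: [-180.0, 0.1, 173.5]
force: [-7.4, -1.3, 18.5]
grip_width: -0.0001
finger_force: 9.2
```

carry_out:
  rows:
    - [0,0,0.015,0,0,0]
    - [0,0,0.015,0,0,0]
    - [0,0,0.015,0,0,0]

```text
t: 27.8
tool_pos: [0.5447, 0.1212, 0.0688]
tcp_rot: [-180.0, 0.0, 173.5]
force: [-10.5, -2.9, 23.6]
grip_width: -0.0001
finger_force: 11.4
```

carry_out:
  rows:
    - [0,0,0.01,0,0,0]
    - [0,0,0.01,0,0,0]
    - [0,0,0.01,0,0,0]

```text
t: 28.18
tool_pos: [0.5448, 0.1213, 0.0688]
tcp_rot: [-180.0, 0.0, 173.5]
force: [-11.8, -1.9, 25.9]
grip_width: -0.0005
finger_force: 12.9
```

It reached the hard stop at z = 0.0688 after about 4 mm of slide, with the force climbing to 26 N. I'll lift clear and look.

carry_out:
  rows:
    - [0,0,-0.1,0,0,0]
    - [0,0,-0.5,0,0,0]
    - [0,0,-1.3,0,0,0]
    - [0,0,-1.9,0,0,0]
    - [0,0,-1.9,0,0,0]
    - [0,0,-1.9,0,0,0]

```text
t: 28.92
tool_pos: [0.5429, 0.1212, 0.1762]
tcp_rot: [-180.0, -0.1, 173.5]
force: [-1.1, -0.5, -0.4]
grip_width: -0.0001
finger_force: 0.0
```

```bash
python3 - <<'E'
from h import *
b=vision.snapshot("scene"); a=vision.snapshot("wrist")
b=cv2.resize(b[100:220,170:330],None,fx=2.5,fy=2.5); a=cv2.resize(a[80:380,56:456],(400,300))
cv2.imwrite("pics/c6.png",np.hstack([b,a])[:,:,::-1])
E
```

```text
(no output)
```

View pics/c6.png

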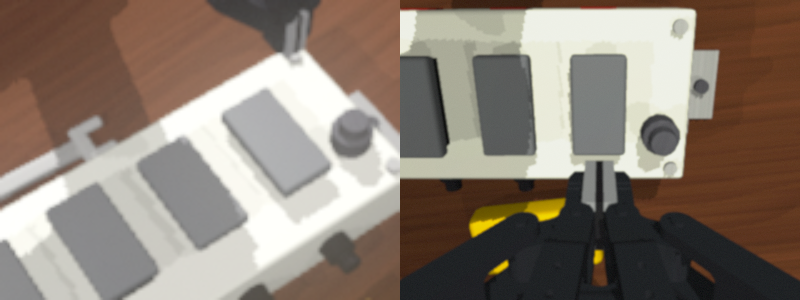

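The picture shows cover 4 lying flat at (275,142), the coupling, wrench and meter undisturbed, and the hand clear. Handing in.

```bash
python3 -c "
from rig import finish_job
print(finish_job())"
```

```text
the job is handed in; nothing more can be done
None
```

The loose cover was at place 4: I pressed it in the middle to its hard stop (about 4 mm of slide, 26 N) and handed the job in with the hand clear; it looked flat in the last picture, but I did not re-press its ends to check it was level.

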